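# Gauge a spacer bar and file it in its nest

## Task

Pick up the spacer bar that lies next to the height gauge on its right (not the spare one farther right, by the controller box) and feel whether it is a low or a tall one: with the bar flat just over the gauge's base plate, push its end gently at the opening under the bridge, which a low bar enters and a tall bar butts against. Then lay it flat in its nest with one end between the posts, a low bar in the nest with the low posts and a tall bar in the nest with the tall posts, and let go. Leave the spare bar, the carton and the bottle as they are.

Things in the scene. Friction and masses are not known exactly. Their poses are not given: they have to be found in the camera images.
- bar_1: One aluminium spacer bar 110 x 30 mm (x, y), lying flat, about 0.26 kg; origin at the centre of its underside. bar_1 and bar_2 look alike: one is 24 mm high, the other 32 mm, not told which. The one to file lies loose next to the gauge at world y -0.23 to -0.09, its length within 0.4 rad of world x. The other, parked farther right at y below -0.32, is the spare: leave it.
- bar_2: One aluminium spacer bar 110 x 30 mm (x, y), lying flat, about 0.26 kg; origin at the centre of its underside. bar_1 and bar_2 look alike: one is 24 mm high, the other 32 mm, not told which. The one to file lies loose next to the gauge at world y -0.23 to -0.09, its length within 0.4 rad of world x. The other, parked farther right at y below -0.32, is the spare: leave it.
- gauge: Fixed steel height gauge: base plate 126 x 78 x 8 mm (x = -90 to 36 mm) and a bridge over it (x = 0 to 30 mm), top 57 mm above the bench. Origin on the bench under the middle of the bridge's front face; x points through the opening, away from the robot within 0.2 rad of world x.
- gauge_opening (a point): Middle of the opening's lower edge, on the base plate's top (8 mm above the bench) at the bridge's front face; axes as the gauge. The opening is 50 mm wide and 28 mm high, open at the back: a 24 mm bar slid along x close over the plate goes in under the bridge, a 32 mm bar butts against the face, its centre then 55 mm before it.
- nest_low: Nest for low (24 mm) spacer bars: fixed steel plate 132 x 60 x 6 mm with two low posts, 14 mm above the plate. Origin on the bench under the middle of the filed bar, which lies along x on the plate (top at z = 6 mm). Posts: x = 15 to 55 mm, 42 mm gap between them; 10 mm high end stop at x = 63 mm; plate open at the back, to x = -60 mm. x points away from the robot within 0.2 rad; the nests may swap places.
- nest_tall: Nest for tall (32 mm) spacer bars: fixed steel plate 132 x 60 x 6 mm with two tall posts, 46 mm above the plate. Origin on the bench under the middle of the filed bar, which lies along x on the plate (top at z = 6 mm). Posts: x = 15 to 55 mm, 42 mm gap between them; 10 mm high end stop at x = 63 mm; plate open at the back, to x = -60 mm. x points away from the robot within 0.2 rad; the nests may swap places.
- carton: Bystander: small upright card carton, 76 x 63 x 105 mm high, in the tray beyond the nests; origin at the centre of its underside.
- bottle: Bystander: small upright red bottle with a white spout, 22 x 27 x 92 mm high, beyond the gauge and to its right; origin at the centre of its underside.
Not all that is in view belongs to the job. There is more than one size of the nest_low; the job needs the larger.

How it is judged:
By the outcome, as a careful person would: the job done as asked, in the order asked, and still so for the second after the job is handed in, with the robot touching nothing.
It also fails if it takes over 40 s, if anything falls off the work surface, if the arm or the gripper's body presses on something with over 40 N, if the wrist force passes 120 N, or if a joint passes its speed limit or range.

## Robot

A 6-joint arm with a two-finger parallel gripper is mounted at the origin on a cart in front of the work surface, level with it; the furniture and walls round the work are solid. World frame = base frame: x ahead of the robot, y to its left, z up, the work surface at z = 0. Lengths are in mm, angles in degrees, forces in N, time in s.
With the tool pointing down it reaches from about 250 to 800 mm from the base axis. Payload 8.5 kg.
Tool frame: the origin (TCP) lies on the centre line of the jaws, within the pads' length; the fingertips stand 14 mm ahead of it and the grasp point (between the pads) lies 5 mm behind it (bot.tip_reach is the distance from the TCP to the fingertips, in mm); y points along the fingers, x is the direction in which the jaws open and shut, and the axes are right-handed (so a half turn about y gives the same grasp; the last joint's range is limited). The gripper opens to 85 mm and grips with 20 to 120 N. Pads are 22 mm wide; open, the fingers measure 114 mm over their backs; the gripper's body (76 mm by 85 mm) begins 54 mm behind the grasp point. The pads swing forward as they close: fully open they stand 13 mm farther back than shut.
Start: joints at [-76.547, 13.648, -0.773, 75.585, 0, 90], TCP at [122.129, -510.553, 245.276] pointing down, gripper open.
Joint ranges: [-152.45, 152.45], [-59.26, 108.67], [-65.41, 83.53], [-104.44, 129.93], [-82.83, 76.93], [-180, 180]. Speed limits (degrees/s): [127.2, 127.2, 159.86, 180, 180, 180].

## Interface

Orientations are given as a 3x3 rotation matrix whose columns are the frame's x, y, z axes.
In Python, from station import bot, solve_ik, status, eyes gives the robot as it stands. The module is installed in compiled form; this text tells all that it offers. Calls block until the motion is done:
- bot.move_ptp(position, orientation): joint-space move of the TCP to a pose.
- bot.move_l(position, frame=None, feed=150, max_force=None): straight line of the TCP; frame=None keeps the orientation; feed is the mean speed in mm/s. With max_force (N) it stops when the force on the tool has changed by that much, and returns True; else False.
- bot.movej(angles): joint-space move.
- bot.set_gripper(opening): finger opening in mm; the grip force is fixed at half the most; returns when the fingers have stopped.
- bot.pause(seconds).
- solve_ik(position, orientation): joint angles nearest the present ones, or None.
- status.read_state(): the state.
- eyes.snapshot(name): name is "scene" or "top"; returns a dict with "pixels" (420x560x3 uint8, red, green, blue), "z_map" (420x560 float32, mm along the optical axis (not along the pixel's ray), 0 where there is no reading), "camera_matrix" (3x3 intrinsics, pixels), "R" (3x3) and "t" (3): a world point X has camera coordinates R X + t. Camera axes: x right, y down, z forward; pixel columns grow to the right and rows downward; lengths in mm; the calibration is good to about 2 mm. A picture is of the moment at which its call begins.
A pose or a line that the arm cannot do raises bot.PlanningError and nothing moves.
- bot.close_job(): hands the job in, once; it reports no verdict.
Trained networks look in the newest picture that a camera, given by its name, has taken for a name from the list of things; names that differ only in an ending like _2 or _b are one class to them, and where a whole thing is asked for, a point or a joint stands for the part that bears it (a point fixed in the world has none). Each returns a list of dicts, best first, with "score" (0 to 1); they miss things now and then, are a little off and sometimes report something else, mostly with a low value. They report only what shows in the picture. A call takes as long as a camera call. They do not tell look-alikes from the thing itself.
- eyes.masks_of(camera, label): "pixels" (420x560 bool, what is visible of it) and "box" ([left, top, right, bottom] in pixels, round what is visible of it).
The state is a dict: "clock": time; "joint_positions": joint angles; "qd": joint speeds; "effort": joint torques, N m; "ee_pos": TCP position; "ee_rot": TCP orientation; "ft_force": force on the tool from outside, world axes, zero at the start; "wrist_torque": the same for the moment, N m; "width": finger opening in mm.
Only numpy, scipy, OpenCV 4.12 (cv2) and the standard library are available. Lean on these libraries where they do the work, as an engineer would, in place of code of your own. Each camera call takes 0.05 s, during which the arm holds its last target.

## Working session

There is one attempt and no reset: what is moved stays moved. The work goes in short steps, each a Python script; the robot and the scene stay as the last script left them, time stands still between calls to the robot, and variables do not carry over. Pictures are saved under pics/ and viewed, and the job is handed in when it is done.

```bash
mkdir -p pics
cat > h.py <<'E'
import numpy as np, cv2
from station import bot, solve_ik, status, eyes
def snap(n,f=None):
    s=eyes.snapshot(n)
    if f: cv2.imwrite('pics/'+f,cv2.resize(s['pixels'][:,:,::-1],(800,600)))
    return s
def cloud(s):
    z=s['z_map'];K=np.array(s['camera_matrix']);v,u=np.indices(z.shape)
    P=np.stack([(u-K[0,2])/K[0,0]*z,(v-K[1,2])/K[1,1]*z,z],-1)
    W=(P-np.array(s['t']))@np.array(s['R'])
    W[z==0]=np.nan
    return W
E
python3 - <<'E'
from h import *
np.set_printoptions(precision=1,suppress=True)
for n in ['top','scene']:
    s=snap(n,n+'1.png'); W=cloud(s); np.savez(n+'1.npz',W=W,px=s['pixels'],K=s['camera_matrix'],R=s['R'],t=s['t'])
    print(n,'cam at',-np.array(s['R']).T@np.array(s['t']))
    for l in ['bar_1','gauge','nest_low','nest_tall','carton','bottle']:
        for d in eyes.masks_of(n,l):
            m=d['pixels']; w=W[m]; w=w[~np.isnan(w[:,0])]
            print(n,l,round(d['score'],2),d['box'],np.median(w,0) if len(w) else None, np.percentile(w[:,2],95) if len(w) else None)
print(status.read_state())
E
```

```text
top cam at [ 450.3   59.6 1390.1]
top bar_1 0.82 [391.3, 230.7, 409.5, 264.0] [ 460.4 -362.6   30.5] 35.60925530634513
top bar_1 0.71 [353.2, 233.2, 362.9, 262.6] [ 452.2 -210.    22.9] 27.89055706528914
top bar_1 0.6 [231.3, 227.8, 254.6, 263.8] [469.7 205.7   6.8] 20.130238247073624
top gauge 0.86 [271.1, 211.9, 298.6, 248.5] [521.   41.    9.2] 54.77573430920743
top nest_low 0.98 [229.9, 225.8, 254.2, 266.5] [473.  205.3   6.7] 20.14406200064232
top nest_low 0.72 [156.1, 234.9, 170.6, 256.8] [459.9 484.8   5.2] 12.72981162179735
top nest_tall 0.75 [193.6, 227.2, 214.8, 260.5] [472.1 335.7   7.3] 50.93409073309536
top carton 0.84 [194.0, 171.8, 220.7, 203.1] [658.1 309.7 107.9] 113.03645624106804
top bottle 0.38 [327.8, 168.5, 340.5, 178.6] [ 721.4 -130.3   49.4] 76.79054910594203
scene cam at [-386.3  766.3 1096.5]
scene bar_1 0.7 [334.1, 196.7, 360.8, 218.5] [ 458.1 -203.5   20.1] 25.59056236228423
scene gauge 0.93 [258.2, 207.2, 302.7, 248.7] [534.   45.1   7.7] 52.1391649161402
scene nest_low 0.6 [226.9, 249.6, 271.6, 284.5] [469.7 205.9   5.2] 17.48450211880184
scene nest_low 0.6 [152.7, 302.0, 186.4, 328.1] [463.9 485.    3.2] 11.606368690084519
scene nest_tall 0.94 [195.7, 259.8, 230.5, 303.3] [478.3 333.    5.4] 49.070996381480434
scene carton 0.89 [168.6, 215.6, 199.9, 254.3] [635.1 325.9  88.5] 109.76446151405057
scene bottle 0.47 [277.3, 163.4, 286.7, 186.2] [ 723.2 -130.8   32.8] 74.91267637516539
{'clock': 0.7, 'joint_positions': array([-76.5,  13.6,  -0.8,  75.6,  -0. ,  90. ]), 'qd': array([ 0. ,  0. , -0. , -0. ,  0.1,  0.1]), 'effort': array([  0. , -53.8,  34.7,   0. ,   0. ,   0. ]), 'ee_pos': array([ 122.1, -510.5,  245.3]), 'ee_rot': array([[ 0.2, -0. ,  1. ],
       [-1. ,  0. ,  0.2],
       [-0. , -1. , -0. ]]), 'ft_force': array([-0.2, -0.1, -0.5]), 'wrist_torque': array([ 0., -0., -0.]), 'width': 85.37509191958176}
```

View pics/top1.png

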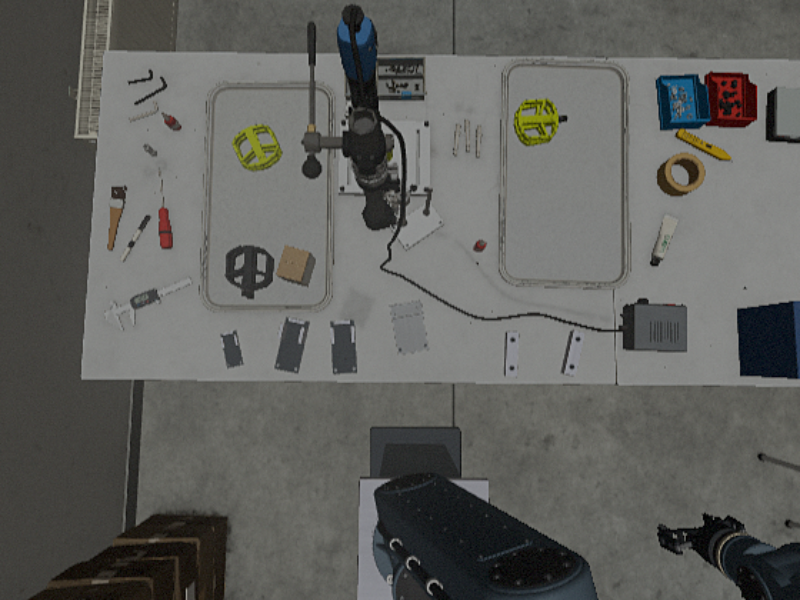

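View pics/scene1.png

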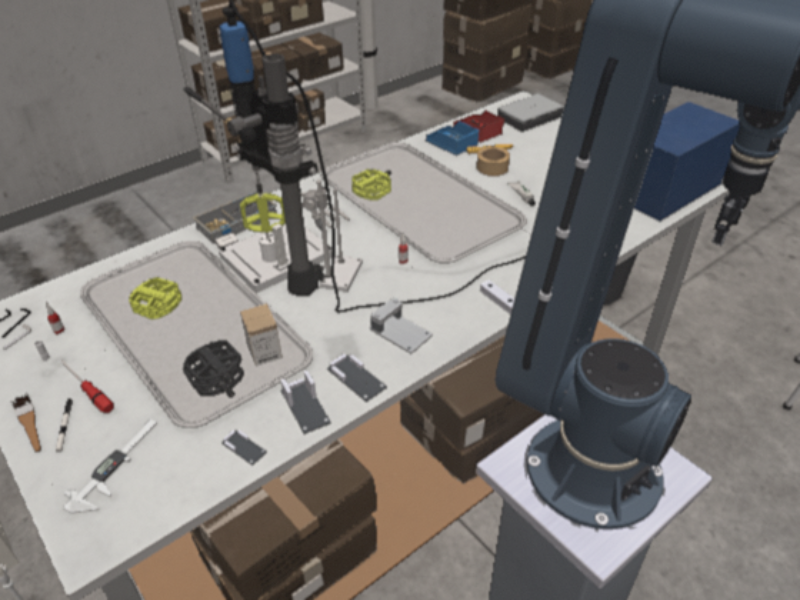

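Run:
```python
import numpy as np,cv2
d=np.load('top1.npz');p=d['px'][200:275,140:420][:,:,::-1]
cv2.imwrite('pics/crop1.png',cv2.resize(p,(800,214),interpolation=cv2.INTER_CUBIC))
# rectified height map at 2mm, x 380..620, y -260..540
W=d['W'].reshape(-1,3);W=W[~np.isnan(W[:,0])]
W=W[(W[:,0]>360)&(W[:,0]<620)&(W[:,1]>-420)&(W[:,1]<560)]
im=np.zeros((260,980),np.uint8)
for x,y,z in W: cv2.rectangle(im,(int(560-y)-1,int(620-x)-1),(int(560-y)+1,int(620-x)+1),int(np.clip(z*4+20,0,255)),-1)
im=cv2.applyColorMap(im,cv2.COLORMAP_TURBO)
cv2.imwrite('pics/h1.png',cv2.resize(im,(800,212)))
print(d['K'])
```

```text
[[385.40476166   0.         282.5130547 ]
 [  0.         385.40476166 209.052427  ]
 [  0.           0.           1.        ]]
```

View pics/crop1.png

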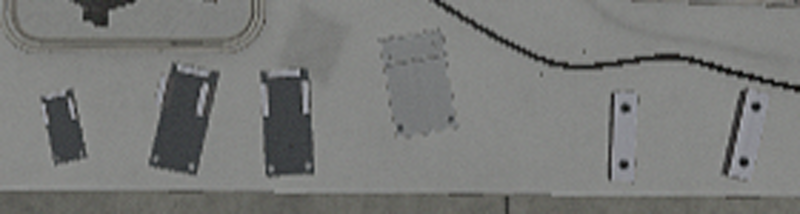

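View pics/h1.png

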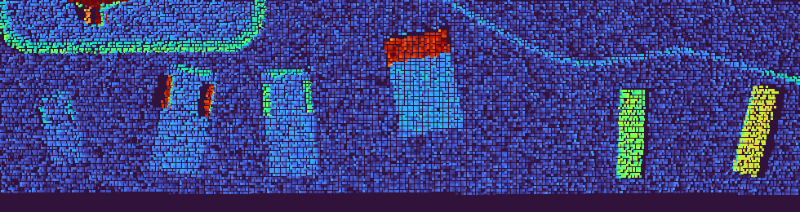

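```bash
cat > fit.py <<'E'
from h import *
from scipy.optimize import minimize
def box(x0,x1,y0,y1,z0,z1): return np.array([[x,y,z] for x in(x0,x1) for y in(y0,y1) for z in(z0,z1)],float)
def nest(h): return [box(-60,72,-30,30,0,6),box(15,55,21,28,6,6+h),box(15,55,-28,-21,6,6+h),box(63,69,-21,21,6,16)]
M={'nest_low':nest(14),'nest_tall':nest(46),'gauge':[box(-90,36,-39,39,0,8),box(0,30,-37,37,8,57)],'bar24':[box(-55,55,-15,15,0,24)],'bar32':[box(-55,55,-15,15,0,32)]}
S=4
def render(m,p,c,bb,z0=0):
    ct,st=np.cos(p[2]),np.sin(p[2]); im=np.zeros(((bb[3]-bb[1])*S,(bb[2]-bb[0])*S),np.uint8)
    for b in m:
        X=b@np.array([[ct,st,0],[-st,ct,0],[0,0,1]])+[p[0],p[1],z0]
        C=X@c['R'].T+c['t']; uv=(C@c['K'].T); uv=uv[:,:2]/uv[:,2:]
        q=((uv-[bb[0],bb[1]]+.5)*S-.5)
        h=cv2.convexHull(np.round(q*16).astype(np.int32))
        cv2.fillConvexPoly(im,h,255,shift=4)
    return cv2.resize(im,(bb[2]-bb[0],bb[3]-bb[1]),interpolation=cv2.INTER_AREA)/255.
def fit(m,p0,views,z0=0):
    # views: list of (cam,mask)
    V=[]
    for c,k in views:
        v,u=np.nonzero(k); bb=[u.min()-10,v.min()-10,u.max()+11,v.max()+11]
        V.append((c,k[bb[1]:bb[3],bb[0]:bb[2]].astype(float),bb))
    def cost(q):
        p=np.array([q[0],q[1],q[2]/50]); t=0
        for c,k,bb in V:
            r=render(m,p,c,bb,z0); t+=1-np.minimum(r,k).sum()/np.maximum(r,k).sum()
        return t/len(V)
    best=None
    for da in(-.1,0,.1):
        q0=np.array([p0[0],p0[1],(p0[2]+da)*50])
        r=minimize(cost,q0,method='Nelder-Mead',options=dict(initial_simplex=q0+np.array([[0,0,0],[8,0,0],[0,8,0],[0,0,4]]),xatol=.05,fatol=1e-5))
        if best is None or r.fun<best.fun: best=r
    return best.x[0],best.x[1],best.x[2]/50,1-best.fun
def cam(s): return dict(K=np.array(s['camera_matrix']),R=np.array(s['R']),t=np.array(s['t']))
E
python3 - <<'E'
from fit import *
np.set_printoptions(precision=3,suppress=True)
want={'gauge':(521,41,.1),'nest_low':(470,205,0),'nest_tall':(472,335,-.1)}
mk={}
for n in('top','scene'):
    s=snap(n);W=cloud(s)
    for l in list(want)+['bar_1']:
        p=want.get(l,(455,-208,0))
        for d in eyes.masks_of(n,l):
            w=np.nanmedian(W[d['pixels']],0)
            if np.hypot(*(w[:2]-p[:2]))<50: mk[n,l]=(cam(s),d['pixels']);break
    b=W[(abs(W[...,0]-460)<50)&(abs(W[...,1]+100)<60)]; print(n,'bench z',np.nanmedian(b[:,2]))
    b=W[mk[n,'bar_1'][1]]; print('bar top z',np.nanpercentile(b[:,2],[25,50,75]))
for l,p in want.items():
    for vs in(['top'],['scene'],['top','scene']):
        print(l,vs,np.array(fit(M[l],p,[mk[v,l] for v in vs if (v,l) in mk])))
for m in('bar24','bar32'): print(m,np.array(fit(M[m],(455,-208,0),[mk['top','bar_1']])))
# depth-based check
import numpy as np
W=cloud(snap('top'))
def rect(sel,name):
    q=W[sel][:,:2].astype(np.float32); r=cv2.minAreaRect(q); print(name,np.array(r[0]),np.array(r[1]),r[2],len(q),q.mean(0))
near=lambda x,y,r:np.hypot(W[...,0]-x,W[...,1]-y)<r
rect(near(455,-208,80)&(W[...,2]>15),'bar depth')
rect(near(521,41,100)&(W[...,2]>40)&(W[...,2]<70),'bridge depth')
E
```

```text
top bench z 0.024262161194595
bar top z [21.251 23.37  25.347]
scene bench z -517.281378008732
bar top z [14.163 20.139 23.049]
gauge ['top'] [546.821  44.959   0.167   0.946]
gauge ['scene'] [545.735  46.832   0.195   0.913]
gauge ['top', 'scene'] [546.508  45.675   0.179   0.925]
nest_low ['top'] [463.483 205.908   0.088   0.945]
nest_low ['scene'] [465.989 204.914   0.058   0.933]
nest_low ['top', 'scene'] [464.713 205.674   0.08    0.932]
nest_tall ['top'] [468.124 335.685  -0.177   0.934]
nest_tall ['scene'] [469.604 334.624  -0.206   0.944]
nest_tall ['top', 'scene'] [468.781 335.304  -0.193   0.934]
bar24 [ 455.006 -214.09    -0.013    0.908]
bar32 [ 457.207 -213.355   -0.012    0.865]
bar depth [ 455.908 -213.129] [ 31.074 107.166] 87.09545135498047 272 [ 455.694 -212.915]
bridge depth [561.451  48.909] [30.142 77.265] 11.016867637634277 193 [560.916  49.148]
```

```bash
cat >> h.py <<'E'
def ori(a,s=1):
    c,n=np.cos(a),np.sin(a)
    return np.array([[s*n,0,s*c],[-s*c,0,s*n],[0,-1,0]],float)
def at(p,off,z):  # p=(x,y,yaw); point off along axis
    return [p[0]+off*np.cos(p[2]),p[1]+off*np.sin(p[2]),z]
BAR=(455.6,-213.5,-0.03); GA=(546.5,45.8,0.18); NL=(464.7,205.7,0.08); NT=(468.8,335.3,-0.19)
G=-20 # grip offset along bar
def st():
    s=status.read_state(); print('t',round(s['clock'],2),'w',round(s['width'],1),'p',np.round(s['ee_pos'],1),'f',np.round(s['ft_force'],1),'q',np.round(s['joint_positions'],0)); return s
E
python3 - <<'E'
from h import *
for nm,p in dict(b=BAR,g=GA,l=NL,t=NT).items():
  for s in(1,-1): print(nm,s,[None if (q:=solve_ik(at(p,G,z),ori(p[2],s))) is None else np.round(q) for z in (18,120)])
E
```

```text
b 1 [array([-26.,  21., -28.,  41.,   0., 156.]), array([-26.,  14., -19.,  56.,   0., 156.])]
b -1 [array([-26.,  21., -28.,  41.,   0., -24.]), array([-26.,  14., -19.,  56.,   0., -24.])]
g 1 [array([  5.,  24., -22.,  44.,   0., 174.]), array([  5.,  18., -14.,  58.,   0., 174.])]
g -1 [array([  5.,  24., -22.,  44.,   0.,  -6.]), array([  5.,  18., -14.,  58.,   0.,  -6.])]
l 1 [array([  25.,   21.,  -27.,   42.,    0., -160.]), array([  25.,   15.,  -19.,   57.,    0., -160.])]
l -1 [array([ 25.,  21., -27.,  42.,   0.,  20.]), array([ 25.,  15., -19.,  57.,   0.,  20.])]
t 1 [array([  37.,   27.,  -17.,   46.,    0., -132.]), array([  37.,   21.,   -9.,   60.,    0., -132.])]
t -1 [array([ 37.,  27., -17.,  46.,   0.,  48.]), array([37., 21., -9., 60.,  0., 48.])]
```

Use the s=-1 grasp (joint 6 stays well inside its range).

Run:
```python
from h import *
bot.move_ptp(at(BAR,G,110),ori(BAR[2],-1)); bot.set_gripper(60); st()
print(bot.move_l(at(BAR,G,18),feed=120,max_force=15)); st()
bot.set_gripper(20); st()
print(bot.move_l(at(BAR,G,70),feed=120)); st()
snap('scene','s2.png'); s=snap('top','t2.png')
p=s['pixels'][200:275,250:420][:,:,::-1]; cv2.imwrite('pics/t2c.png',cv2.resize(p,(800,353),interpolation=cv2.INTER_CUBIC))
```

```text
t 3.37 w 60.4 p [ 435.5 -213.2  110.1] f [0.8 0.6 0.1] q [-26.  15. -20.  55.   0. -24.]
False
t 4.28 w 59.8 p [ 436.  -213.1   18.5] f [0.7 0.1 0.5] q [-26.  21. -28.  41.   0. -24.]
t 4.67 w 28.5 p [ 436.1 -213.3   18.9] f [-1.9 -0.1  6.3] q [-26.  21. -28.  41.  -0. -24.]
False
t 5.25 w 28.7 p [ 435.4 -212.8   69.7] f [ 0.6  0.  -2.8] q [-26.  17. -24.  49.  -0. -24.]
```

View pics/s2.png

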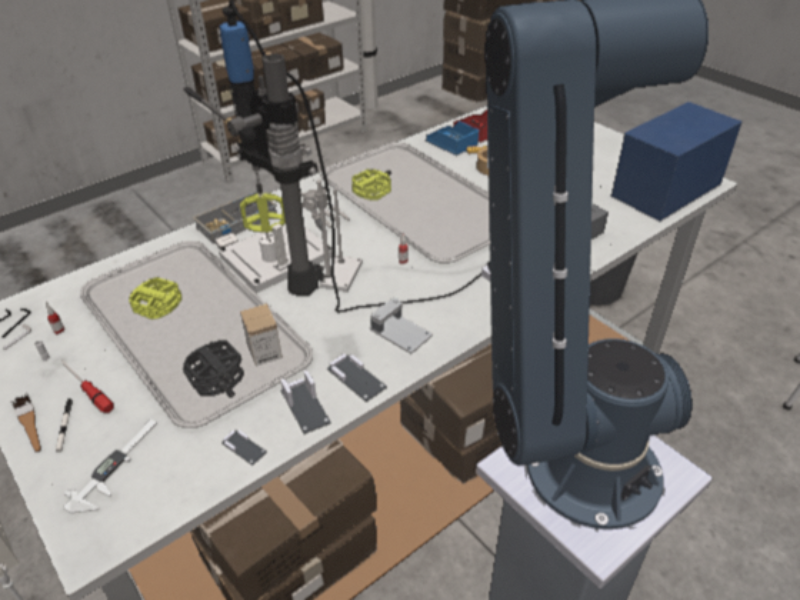

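View pics/t2c.png

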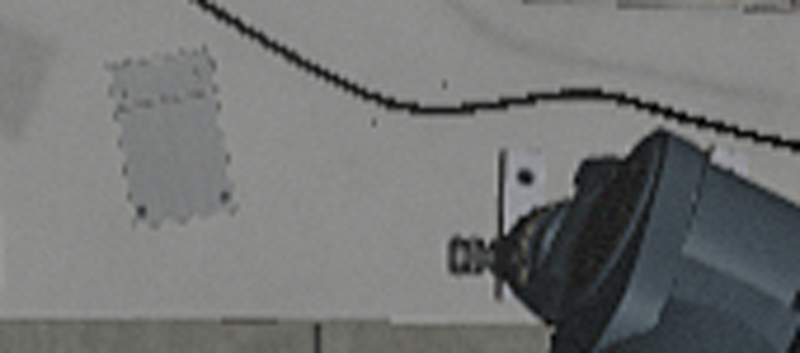

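The top crop shows the bar in the jaws (front end at about (520,180)). The width of 28.7 mm and the 2.8 N load confirm the hold, so next comes the feel test.

Run:
```python
from h import *
R=ori(GA[2],-1)
bot.move_ptp(at(GA,-110+G,70),R); st()
print('down',bot.move_l(at(GA,-110+G,28.5),feed=80,max_force=8)); st()
bot.pause(.2)
s=snap('scene')
p=s['pixels'][180:280,200:360][:,:,::-1]; cv2.imwrite('pics/s3c.png',cv2.resize(p,(800,500),interpolation=cv2.INTER_CUBIC))
s=snap('top','t3.png')
print('push',bot.move_l(at(GA,-25+G,28.5),feed=40,max_force=6))
s=st(); d=s['ee_pos'][:2]-np.array(GA[:2]); print('bar centre local x',d@[np.cos(GA[2]),np.sin(GA[2])]-G)
s=snap('scene')
p=s['pixels'][180:280,200:360][:,:,::-1]; cv2.imwrite('pics/s4c.png',cv2.resize(p,(800,500),interpolation=cv2.INTER_CUBIC))
```

```text
t 6.28 w 28.5 p [419.   22.   69.9] f [-0.2  0.8 -2.3] q [  3.  12. -32.  47.  -0.  -7.]
down False
t 6.95 w 28.7 p [418.8  22.2  28.6] f [-0.9  0.3 -1.7] q [  3.  15. -35.  40.   0.  -7.]
push False
t 9.53 w 29.2 p [502.1  37.7  28.5] f [ 0.   0.  -1.8] q [  4.  22. -24.  44.   0.  -6.]
bar centre local x -25.15165563317953
```

View pics/s3c.png

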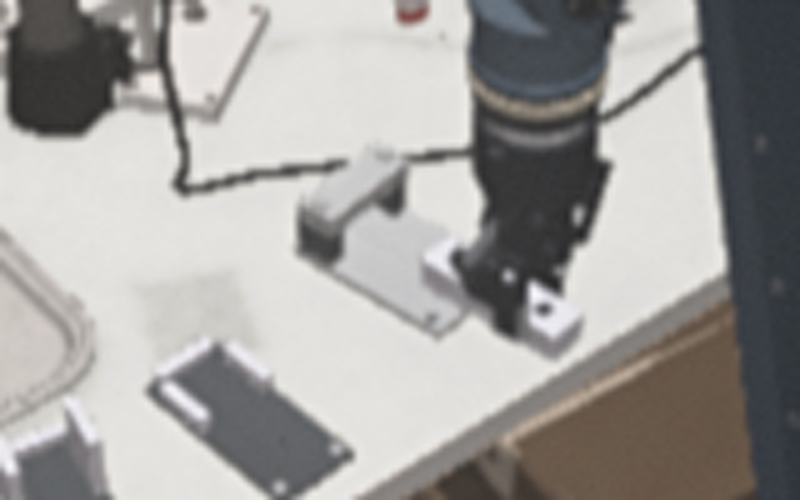

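View pics/s4c.png

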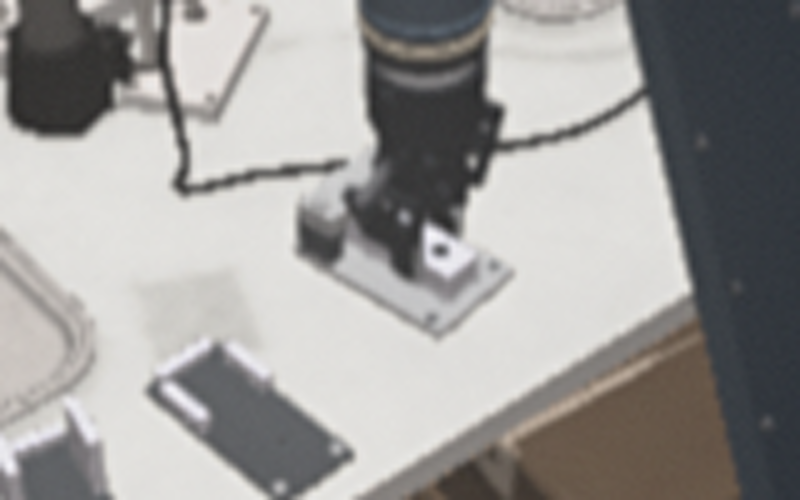

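The first crop shows the bar on the plate in front of the opening, and in the second it is about 30 mm under the bridge. The force stayed near zero, so it is a low bar. Back out, then to the larger low-post nest.

Run:
```python
from h import *
bot.move_l(at(GA,-110+G,28.5),feed=120)
bot.move_l(at(GA,-110+G,75),feed=120)
bot.move_ptp(at(NL,G,75),ori(NL[2],-1)); st()
print('down',bot.move_l(at(NL,G,35),feed=100,max_force=10)); bot.pause(.2)
print('down',bot.move_l(at(NL,G,23.5),feed=20,max_force=5)); st()
s=snap('scene')
p=s['pixels'][220:310,180:324][:,:,::-1]; cv2.imwrite('pics/s5c.png',cv2.resize(p,(800,500),interpolation=cv2.INTER_CUBIC))
s=snap('top')
p=s['pixels'][200:275,180:320][:,:,::-1]; cv2.imwrite('pics/t5c.png',cv2.resize(p,(800,428),interpolation=cv2.INTER_CUBIC))
```

```text
t 11.72 w 28.7 p [444. 204.  74.] f [ 0.1 -1.1 -1.9] q [ 25.  17. -23.  50.  -0.  20.]
down False
down True
t 12.98 w 28.7 p [444.6 204.1  24.9] f [-0.8 -0.5  5.3] q [ 25.  21. -27.  43.   0.  20.]
```

View pics/s5c.png

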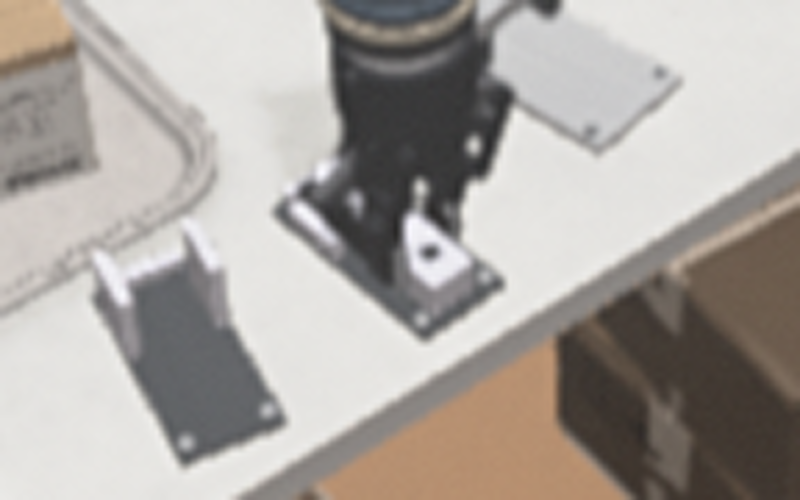

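View pics/t5c.png

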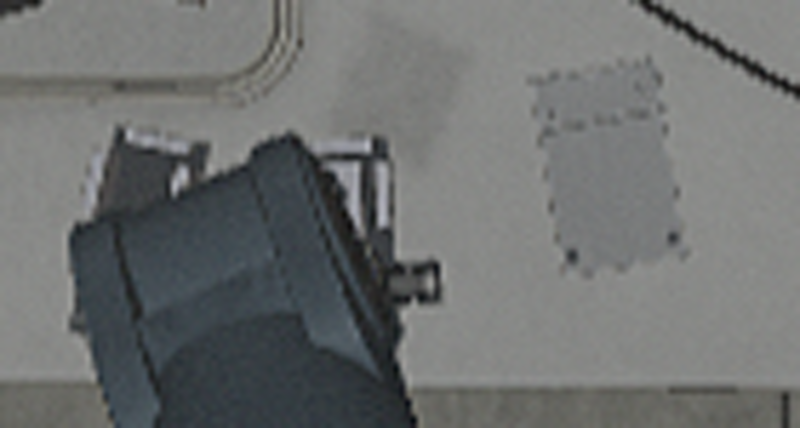

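Contact came at 24.9 mm, exactly the height expected for the plate. The bar's end lies inside the post and end stop (top crop, (345,185)). Release and check.

Run:
```python
from fit import *
bot.set_gripper(50); st()
bot.move_l(at(NL,G,110),feed=120)
bot.move_ptp([330,-150,250],ori(0,-1)); st()
sc=snap('scene'); p=sc['pixels'][220:310,180:324][:,:,::-1]; cv2.imwrite('pics/s6c.png',cv2.resize(p,(800,500),interpolation=cv2.INTER_CUBIC))
V=[]
for n in('top','scene'):
    s=snap(n) if n=='top' else sc
    if n=='top':
        p=s['pixels'][200:275,180:320][:,:,::-1]; cv2.imwrite('pics/t6c.png',cv2.resize(p,(800,428),interpolation=cv2.INTER_CUBIC))
        W=cloud(s); sel=(np.hypot(W[...,0]-465,W[...,1]-206)<75)&(W[...,2]>24)
        q=W[sel]; print('depth rect',cv2.minAreaRect(q[:,:2].astype(np.float32)),'z',np.percentile(q[:,2],[10,50,90]))
        for e in((-45,-25),(-5,15),(35,55)):
            m=(np.abs((q[:,0]-464.7)*np.cos(.08)+(q[:,1]-205.7)*np.sin(.08)-np.mean(e))<10); print('z',e,np.median(q[m,2]))
    for d in eyes.masks_of(n,'bar_1'):
        w=np.nanmedian(cloud(s)[d['pixels']],0); print(n,round(d['score'],2),w)
        if np.hypot(w[0]-465,w[1]-206)<40 and d['pixels'].sum()<900: V.append((cam(s),d['pixels']))
for v in V: print('fit',np.round(fit(M['bar24'],(465,206,.08),[v],6),3))
```

```text
t 13.43 w 50.1 p [444.  203.8  24.3] f [0.8 0.3 0.1] q [ 25.  21. -27.  43.  -0.  20.]
t 15.76 w 50.2 p [ 330.3 -149.6  249.6] f [ 0.2  0.7 -0.4] q [-24.  -2. -19.  74.   0. -24.]
depth rect ((464.3055725097656, 206.70379638671875), (108.56642150878906, 56.37030792236328), 1.1363846063613892) z [26.14194009 30.13993259 33.38090262]
z (-45, -25) 30.263007434747024
z (-5, 15) 30.756270173833624
z (35, 55) 30.33267734599724
top 0.63 [ 457.04013216 -362.58892976   30.63242694]
top 0.52 [462.4087709  205.6307132   29.90883098]
scene 0.58 [460.19688415 211.91320192  26.91960341]
fit [4.67052e+02 2.05952e+02 8.70000e-02 8.35000e-01]
fit [4.67123e+02 2.07080e+02 5.40000e-02 9.08000e-01]
```

View pics/s6c.png

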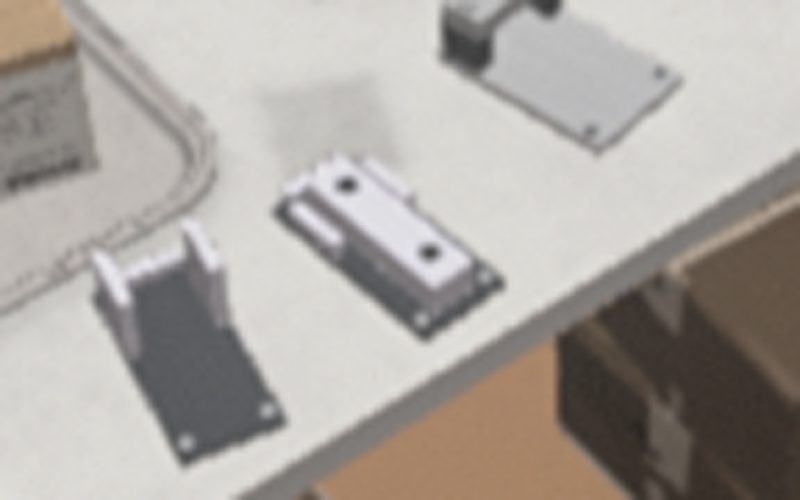

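View pics/t6c.png

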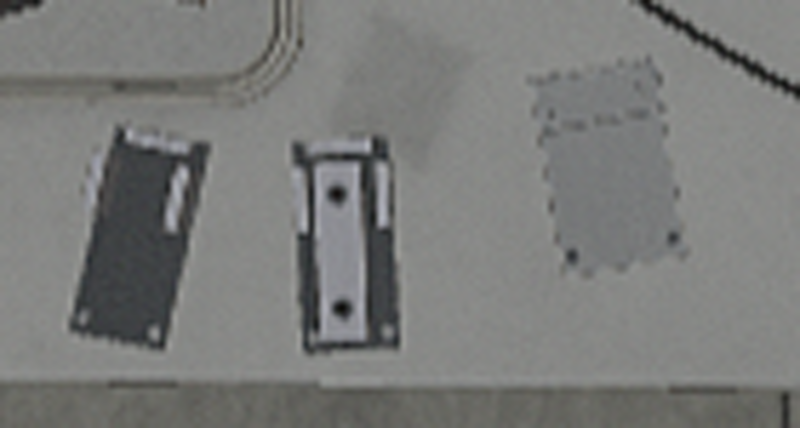

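The bar lies flat between the low posts (top crop: x 315–365, posts at 300 and 382). Its top is 30 mm along the whole length, which is 6 + 24. I'm handing it in.

Run:
```python
from h import *
bot.close_job(); st()
```

```text
the job is handed in; nothing more can be done
the job is handed in; nothing more can be done
```

The bar next to the gauge is a low one (24 mm). It now lies in the larger nest with the low posts, and the job is handed in.

- **Feel test:** I held the bar flat about 2 mm over the gauge's base plate and pushed it at the opening. It went about 30 mm under the bridge without reaching the 6 N stop. A tall bar would have butted against the face before that. Camera depth before the pick also put its top at about 23 mm.
- **Placing:** I lowered it into the nest until it touched at the expected height, let go and moved the arm clear.
- **Last checks:** The bar's top is level at about 30 mm along its length, which matches 6 mm of plate plus 24 mm of bar. Its end shows between the posts, short of the end stop. Its fitted centre is about 2 mm from the nest origin, within the measuring error.
- **Not conclusive:** One outline check from depth came out too wide because it also took in points beyond the bar. The pictures and the mask fits agree on the placement.
- **Left alone:** I did not go near the spare bar, the carton or the bottle. I did not measure the carton or bottle again at the end.
- **Time:** About 16 s of the 40 s were used.

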